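# Pass the ball dish across the table, free handle first

### The job

Pass the dish with the ball in it to the lady across the table: take it by one handle, lift it straight up clear of the table, then turn it in the air through about a quarter turn so that the free handle points squarely across her place mat at her chair, and bring it over the middle of the mat. Keep the dish level and the ball in its middle all the way, do not touch the ball and leave everything else where it is. Finish still holding the dish by that handle, level and motionless about 10 cm above the mat with the ball at rest in the middle; do not put it down or let go.

Things in the scene. Friction and masses are not known exactly. Their poses are not given: they have to be found in the camera images.
- dish_centre (a point): Middle of the round wooden dish: the point on its axis on the flat of its inner floor, 8 mm above the underside. The dish is 200 mm across the rim, rim 26 mm high, 0.15 to 0.35 kg, a shallow hollow rising ever more steeply from a flat 24 mm wide (4 degrees, then 8, then 24). Own x axis: from handle b to handle a through the middle; z: up out of the dish. It stands on the table on a foot 104 mm across.
- handle_a (a point): Middle of the grip bar of one raised handle, 101 mm from the dish axis on the dish's +x side and 63 mm above the dish's underside. The bar is upright and flat-sided: 12 mm thick (radially, the way to pinch it from above), 80 mm long (across), 26 mm tall (top 76 mm above the dish's underside); open window 23 mm high below it. Axes as the dish.
- handle_b (a point): The same point of the other, identical handle, on the dish's -x side. Either handle may be used.
- ball_center (a point): Centre of the loose wooden ball in the dish, 36 mm across, about 20 g. It rolls easily: it leaves the middle if the dish tips by more than a few degrees or is jerked.
- mat: The place mat of the person across the table, fixed, 220 (its x) x 320 (its y) x 2 mm; origin in its middle on the table. Its own +x axis points squarely across to her chair (away from the robot); her chair stands square to the mat.
- mug: White mug, bystander, 80 mm across, 90 mm high, handle on its own +y side; origin under its middle.
- tea_tin: Round steel tea tin, bystander, 76 mm across, 74 mm high; origin under its middle.
- tile: White plastic number tile, bystander, 40 x 40 x 6 mm; origin under its middle.
- tile_b: A second such tile, bystander, 40 x 40 x 6 mm; origin under its middle.
- marker: Capped marker pen lying on the workbook along its own x axis, bystander, 140 mm long, 13 mm thick; origin under its middle.
- glasses_case: Closed spectacles case, bystander, 65 x 160 x 36 mm high; origin under its middle.
- pill_bottle: Small amber jar, bystander, 52 mm across, 95 mm high; origin under its middle.
- workbook: Closed exercise book, bystander, 214 x 296 x 11 mm; origin under its middle.
Things that resemble listed ones, but are neither listed nor needed, are in the scene too. What is meant by the part that bears ball_center is not blue or purple, and is the smaller of those in its own colour.

How it is judged (in metres and radians):
On the way, in this order (a step that is already met when the one before it is completed fails the run):
1. the dish is held by the fingers and lifted clear of the table, its handles still lying across the mat's direction (contact force between the fingers and dish above 1 N and height (world z) of dish_centre above 0.03 m and angle between the x axis of dish_centre and the x axis of mat, either way round above 0.75 rad), for 0.1 s.
2. the dish, held in the air, has been turned so that the free handle points across to the chair, ball in the middle (contact force between the fingers and dish above 1 N and height (world z) of dish_centre above 0.05 m and angle between the x axis of dish_centre and the x axis of mat, either way round below 0.17 rad and ((x of handle_a in the frame of mat above 0.05 m and distance between the grasp point and handle_b below 0.05 m) or (x of handle_b in the frame of mat above 0.05 m and distance between the grasp point and handle_a below 0.05 m)) and horizontal distance between ball_center and dish_centre below 0.022 m), for 0.2 s.
At the end, for the whole second after the job is handed in: Held by the near handle, the free one pointing across the mat to the chair within 10 degrees; dish middle within 35 mm of the mat's, inner floor 73 to 143 mm up, carried by nothing else, level within 5 degrees, still; ball at rest within 22 mm of the dish's middle (contact force between the fingers and dish above 1 N and angle between the x axis of dish_centre and the x axis of mat, either way round below 0.17 rad and ((x of handle_a in the frame of mat above 0.05 m and distance between the grasp point and handle_b below 0.05 m) or (x of handle_b in the frame of mat above 0.05 m and distance between the grasp point and handle_a below 0.05 m)) and angle between dish_centre's own z axis and vertical below 0.087 rad and horizontal distance between ball_center and dish_centre below 0.022 m and height (world z) of dish_centre between 0.073 and 0.143 m and horizontal distance between dish_centre and mat below 0.035 m and linear speed of each of dish, ball below 0.03 m/s and angular speed of dish below 0.15 rad/s and contact force between the arm and ball below 0.05 N and contact force between dish and mat below 0.05 N and contact force between dish and mug below 0.05 N and contact force between dish and tea_tin below 0.05 N); the arm keeps its last pose, push and grip.
It fails at once if the ball rolls more than 30 mm away from the dish's middle (horizontal distance between ball_center and dish_centre above 0.03 m).
It fails at once if the dish tips more than 12 degrees (angle between dish_centre's own z axis and vertical above 0.21 rad).
It fails at once if the robot touches the ball (contact force between any of the fingers, the arm and ball above 0.3 N).
It fails at once if a bystander is shifted by more than 20 mm (distance of any of mug, tea_tin, tile, tile_b, marker, glasses_case, pill_bottle, workbook from where it was at the start of the episode above 0.02 m).
It also fails if it takes over 48 s, if anything falls off the work surface, if the arm or the gripper's body presses on something with over 40 N, if the wrist force passes 120 N, or if a joint passes its speed limit or range.

### The arm

A 6-joint arm with a two-finger parallel gripper is mounted at the origin on the work surface. World frame = base frame: x ahead of the robot, y to its left, z up, the work surface at z = 0. Lengths are in mm, angles in rad, forces in N, time in s.
With the tool pointing down it reaches from about 400 to 925 mm from the base axis. Payload 12.5 kg.
Tool frame: the origin (TCP) lies midway between the tips of the shut fingers; the grasp point (between the pads) lies 19 mm behind it; z points along the fingers, y is the direction in which the jaws open and shut (so a half turn about z gives the same grasp; the last joint's range is limited). The gripper opens to 95 mm and grips with 3 to 60 N. Pads are 20 mm wide; open, the fingers measure 119 mm over their backs; the gripper's body (75 mm by 180 mm) begins 59 mm behind the grasp point.
Start: joints at [1.035, 0.491, 1.559, -0, 1.092, -0.106], TCP at [260.417, 568.181, 214.661] pointing down, gripper open.
Joint ranges: [-3.1, 3.1], [-0.84, 2.19], [0.05, 2.79], [-1.13, 4.28], [0.06, 2.93], [-2.69, 2.69]. Speed limits (rad/s): [2.22, 2.22, 2.79, 3.14, 3.14, 3.14].

### API

Orientations are given as [roll, pitch, yaw] about the fixed x, y, z axes, in that order (R = Rz(yaw) Ry(pitch) Rx(roll)).
In Python, from cell import env gives the robot as it stands.
- The arm moves only by the tool drive_tool, never from a script. Its argument "increments" is a list of rows, each a list of 2 entries, a list of its own where there are three numbers: the shift along the tool's x, y, z as a fraction of full scale, then the turn, a rotation vector about the tool's x, y, z as a fraction of full scale. In form: [[[x, y, z], [ax, ay, az]], ...]. A call has 1 to 5 rows; each row shifts and turns the commanded pose from where the row before left it, along the tool's axes as they then stand; what a row does not reach is not made up. Full scale, the value 1, is 30 mm for a shift and 0.08 rad for a turn. A row lasts 1/12 s, in which the tool goes at most 41.7 mm and 7.16 degrees, less where a joint would pass 70% of its speed; a pose out of reach is approached as far as the arm can. A call with a number of a shift or a turn outside -1 to 1 is refused whole. A call with a gripper value outside its range is refused whole. "jaw" is the opening, from -1 (shut) to 1 (fully open), so that 0 is half open, set as the call begins (left out, the last holds). The fingers move at their own pace and stop on an object; the grip force is fixed at half the most. Time passes only in rows, so rows that do not move let the fingers close. It gives the time, the measured TCP pose, the force and the opening at its end, in the units of the state.
- env.state(): the state, without advancing time (a new reading comes with each control period).
- env.read_camera(name): name is "side" or "top" or "wrist"; returns a dict with "pixels" (400x640x3 uint8, blue, green, red), "vertical_fov" (degrees; the focal length in pixels is half the picture's height over the tangent of half this angle, whatever the lens; pixels are square), "cx", "cy" (the principal point, pixels), "k1" (the pictures are not rectified: a ray, as slopes to the right and down, at radius r is drawn at 1 + k1 r^2 times it, then the intrinsics apply), "world_to_cam" (4x4, takes a point from world to camera coordinates). Camera axes: x right, y down, z forward; pixel columns grow to the right and rows downward; lengths in mm; the calibration is good to about 2 mm. A picture is of the moment at which its call begins. There is no depth.
- env.job_done(): hands the job in, once; it reports no verdict.
Trained networks look in a picture, given as the dict that the camera call returned (one of the last four; its "shot" number tells which), for a name from the list of things; names that differ only in an ending like _2 or _b are one class to them, and where a whole thing is asked for, a point or a joint stands for the part that bears it (a point fixed in the world has none). Each returns a list of dicts, best first, with "score" (0 to 1); they miss things now and then, are a little off and sometimes report something else, mostly with a low value. They report only what shows in the picture. A call takes as long as a camera call. They do not tell look-alikes from the thing itself.
- env.boxes_of(target, picture): "point" ([x, y, z] in mm, in world coordinates, good to about 4 mm: the middle of the surface that is visible of it).
- env.tip_of(target, picture): "point" ([x, y, z] in mm, in world coordinates, good to about 4 mm: a listed point, or the origin of a listed thing).
The state is a dict: "t": time; "joints": joint angles; "qvel": joint speeds; "tau": joint torques, N m; "eef_pos": TCP position; "tcp_rot": TCP orientation; "ft_force": force on the tool from outside, world axes, zero at the start; "moment": the same for the moment, N m; "opening": opening from 0.0 (shut) to 1.0 (fully open).
Only numpy, scipy, OpenCV 4.12 (cv2) and the standard library are available. Lean on these libraries where they do the work, as an engineer would, in place of code of your own. Each camera call takes 0.05 s, during which the arm holds its last target.

## Working session

There is one attempt and no reset: what is moved stays moved. The work goes in short steps, Python scripts to look and compute and a tool call to move; the robot and the scene stay as the last step left them, time stands still between calls to the robot, and variables do not carry over. Pictures are saved under pics/ and viewed, and the job is handed in when it is done.

Besides the shell and the picture viewer there is one more tool, called after "Request:" as name([rows], argument=value, ...), one row to a line, values as JSON. drive_tool: Moves the arm, as the interface text tells. Its arguments: {"type":"object","properties":{"increments":{"type":"array","items":{"type":"array"}},"jaw":{"type":"number"}},"required":["increments"]}

```bash
mkdir -p pics; ls; cat > h.py <<'E'
from cell import env
import numpy as np, cv2
def cam(n,save=None):
    d=env.read_camera(n)
    if save: cv2.imwrite('pics/'+save,d["pixels"])
    return d
def K(d):
    f=200/np.tan(np.radians(d["vertical_fov"])/2); return f
def proj(d,p):
    p=np.atleast_2d(p); T=np.array(d["world_to_cam"]); c=p@T[:3,:3].T+T[:3,3]
    s=c[:,:2]/c[:,2:]; r2=(s**2).sum(1,keepdims=True); s=s*(1+d["k1"]*r2)
    return s*K(d)+[d["cx"],d["cy"]]
def ray(d,uv):
    u=(np.array(uv,float)-[d["cx"],d["cy"]])/K(d); s=u.copy()
    for _ in range(30): s=u/(1+d["k1"]*(s@s))
    T=np.array(d["world_to_cam"]);R=T[:3,:3]
    o=-R.T@T[:3,3]; v=R.T@np.array([s[0],s[1],1]); return o,v/np.linalg.norm(v)
def onz(d,uv,z):
    o,v=ray(d,uv); return o+v*(z-o[2])/v[2]
def tri(l):
    A=np.zeros((3,3));b=np.zeros(3)
    for d,uv in l:
        o,v=ray(d,uv);M=np.eye(3)-np.outer(v,v);A+=M;b+=M@o
    return np.linalg.solve(A,b)
E
python3 - <<'E'
from h import *
np.set_printoptions(precision=1,suppress=True)
print(env.state())
for n in ["side","top","wrist"]:
    d=cam(n,n+"1.png"); print(n,{k:v for k,v in d.items() if k!="pixels"})
    for t in ["dish_centre","handle_a","handle_b","ball_center","mat","mug","tea_tin"]:
        print(t,[(np.round(x["point"]),round(x["score"],2)) for x in env.tip_of(t,d)])
E
```

```text
pics
{'t': 0.0, 'joints': array([ 1. ,  0.5,  1.6, -0. ,  1.1, -0.1]), 'qvel': array([-0.,  0.,  0.,  0., -0.,  0.]), 'tau': array([ -0. , -61.3, -25.8,   0.1,   0. ,  -0. ]), 'eef_pos': array([260.3, 568. , 214.1]), 'tcp_rot': array([-3.1, -0. ,  2.7]), 'ft_force': array([-0.1,  0.5, -0. ]), 'moment': array([ 0.,  0., -0.]), 'opening': 0.9979920383155831}
side {'vertical_fov': 54.16772703878815, 'cx': 321.3081049089738, 'cy': 201.85672970510186, 'k1': -0.016715087453170387, 'world_to_cam': array([[   1. ,   -0.2,    0. , -494.6],
       [  -0.1,   -0.5,   -0.9,   98. ],
       [   0.1,    0.9,   -0.5, 1018.5],
       [   0. ,    0. ,    0. ,    1. ]]), 'shot': 1}
dish_centre [(array([ 423., -107.,    8.]), 0.74), (array([ 375., -449.,    6.]), 0.17), (array([497., 436.,   2.]), 0.15)]
handle_a [(array([439.,  -9.,  66.]), 0.95), (array([ 406., -209.,   63.]), 0.87)]
handle_b [(array([439.,  -9.,  66.]), 0.95), (array([ 406., -209.,   63.]), 0.87)]
ball_center [(array([ 606., -232.,   19.]), 0.76), (array([366.,  87.,  21.]), 0.68), (array([ 424., -106.,   24.]), 0.62), (array([ 215.
[... 807 characters left out ...]
206.,   61.]), 0.82)]
ball_center [(array([ 424., -109.,   29.]), 0.64), (array([ 216., -291.,   27.]), 0.61), (array([ 602., -230.,   24.]), 0.48), (array([368.,  83.,  15.]), 0.44)]
mat [(array([704.,  21.,  -1.]), 0.94)]
mug [(array([ 751., -214.,    1.]), 0.62)]
tea_tin [(array([738., 263.,   0.]), 0.8)]
wrist {'vertical_fov': 71.4852114562315, 'cx': 318.4081764824206, 'cy': 201.51636835876604, 'k1': 0.01621877869806258, 'world_to_cam': array([[   0.4,    0.9,   -0. , -624.2],
       [   0.9,   -0.4,    0.3,  -34. ],
       [   0.3,   -0.1,   -1. ,  391.9],
       [   0. ,    0. ,    0. ,    1. ]]), 'shot': 3}
dish_centre []
handle_a []
handle_b []
ball_center []
mat []
mug []
tea_tin []
```

View pics/side1.png

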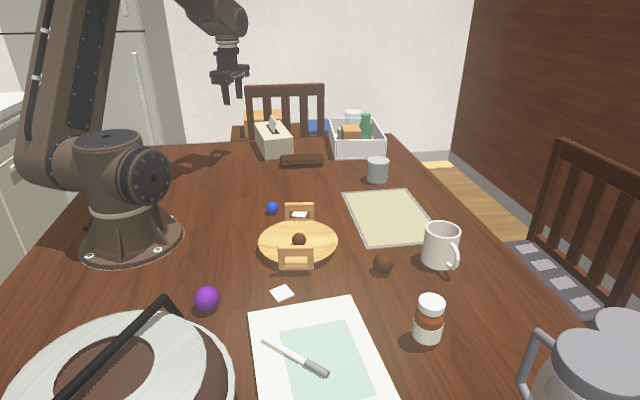

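View pics/top1.png

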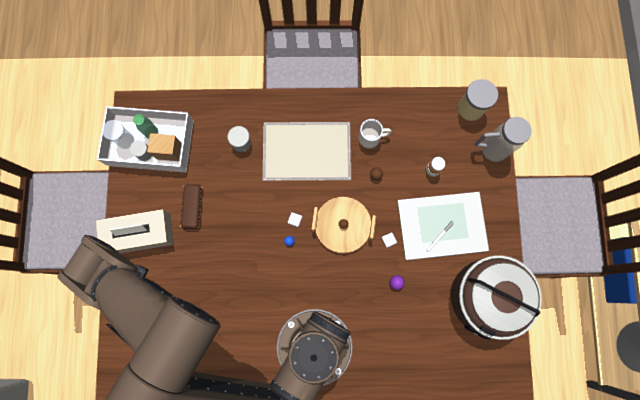

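```bash
python3 - <<'E'
from h import *
for n,(x,y,w,h),s in [("side",(240,190,120,90),6),("top",(300,180,90,80),7),]:
    im=cv2.imread(f"pics/{n}1.png")[y:y+h,x:x+w]
    cv2.imwrite(f"pics/{n}c1.png",cv2.resize(im,None,fx=s,fy=s,interpolation=cv2.INTER_CUBIC))
im=cv2.imread("pics/top1.png")[110:190,250:400]
cv2.imwrite("pics/topmat.png",cv2.resize(im,None,fx=5,fy=5,interpolation=cv2.INTER_CUBIC))
E
```

```text
(no output)
```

View pics/sidec1.png

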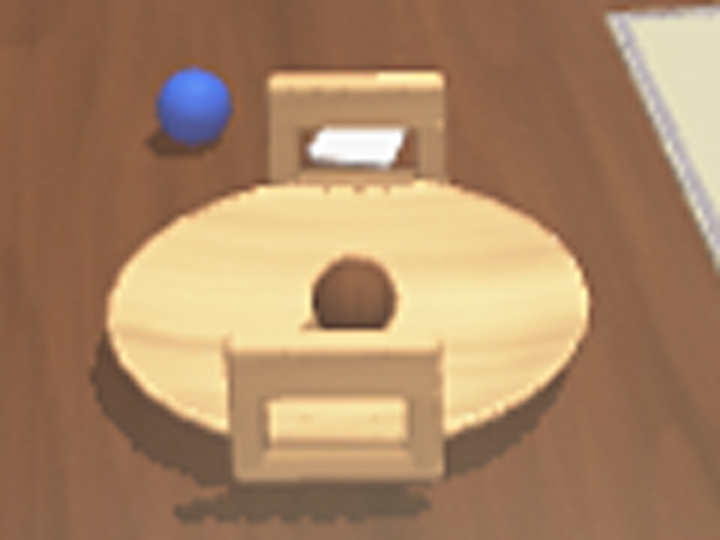

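View pics/topc1.png

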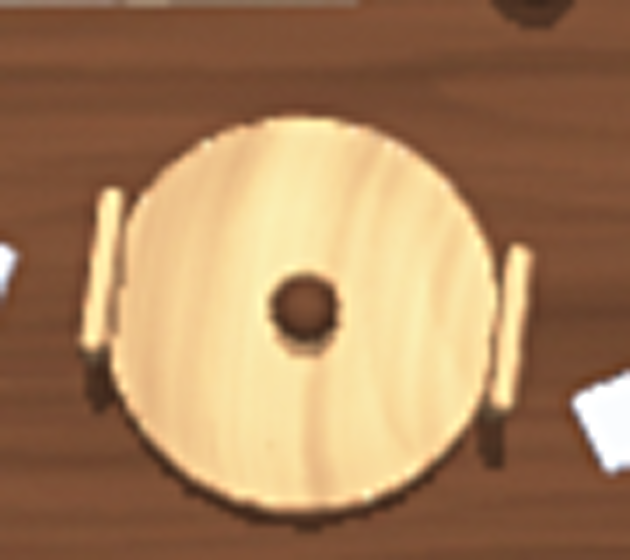

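View pics/topmat.png

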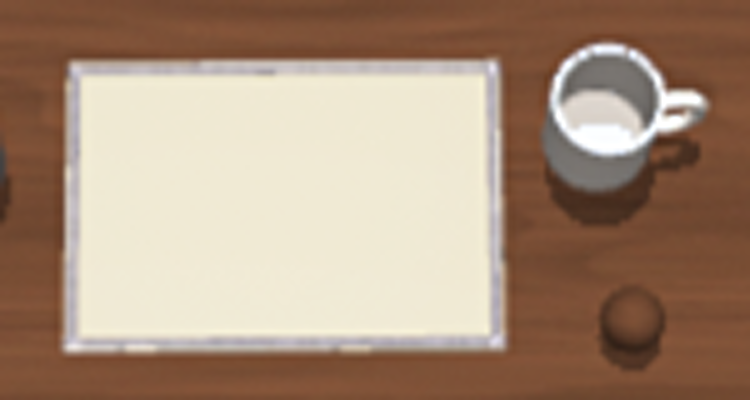

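```bash
python3 - <<'E'
from h import *
np.set_printoptions(precision=1,suppress=True)
s=cam("side");t=cam("top")
n=tri([(t,(373.3,226.7)),(s,(295.8,247))]);f=tri([(t,(314.7,218.3)),(s,(299.3,203))])
print("near",n,"far",f,(n+f)/2,np.linalg.norm(n-f))
for e in [(520,247),(503,408),(112,190),(93,348)]:
    print(onz(t,(300+e[0]/7,180+e[1]/7),76))
print(onz(t,(373.3,226.7),76),onz(t,(314.7,218.3),76))
C=np.array([onz(t,(250+a/5,110+b/5),2) for a,b in [(70,62),(498,60),(506,350),(64,352)]]);print(C,C.mean(0))
print(env.state()["joints"], np.round(env.state()["tcp_rot"],4),env.state()["eef_pos"],env.state()["t"])
for c,z in [((300+304/7,180+313/7),26)]: print(onz(t,c,z))
E
```

```text
near [ 406.  -208.5   72.8] far [437.7  -8.1  74.1] [ 421.9 -108.3   73.5] 202.8569699045768
[ 441.9 -212.9   76. ]
[ 362.7 -201.8   76. ]
[473.2 -13.1  76. ]
[395.1  -2.8  76. ]
[ 402.4 -208.1   76. ] [434.5  -8.1  76. ]
[[ 809.5  176.1    2. ]
 [ 806.9 -142.3    2. ]
 [ 585.  -142.2    2. ]
 [ 588.1  178.9    2. ]] [697.4  17.6   2. ]
[ 1.   0.5  1.6 -0.   1.1 -0.1] [3.1 0.  2.7] [260.4 568.2 214.7] 1.3
[ 418.  -108.7   26. ]
```

```bash
cat >> h.py <<'E'
from scipy.spatial.transform import Rotation as Ro
def pose():
    s=env.state(); return np.array(s["eef_pos"]),Ro.from_euler("xyz",s["tcp_rot"]),s
def togo(target,yaw_deg=None):
    p,R,s=pose(); print("t",round(s["t"],2),"p",p.round(1),"rpy",np.degrees(s["tcp_rot"]).round(2),"F",np.round(s["ft_force"],1),"op",round(s["opening"],3))
    print("shift units",(R.inv().apply(np.array(target)-p)/30).round(2))
    if yaw_deg is not None:
        G=Ro.from_euler("xyz",[180,0,yaw_deg],degrees=True); print("turn units",((R.inv()*G).as_rotvec()/.08).round(2))
E
python3 - <<'E'
from h import *
togo((520,200,214),171); R=pose()[1]
print(R.as_matrix().round(3)); 
E
```

```text
t 1.3 p [260.4 568.2 214.7] rpy [180.     0.   155.37] F [0.3 0.  0.5] op 1.001
shift units [-12.98  -7.55   0.02]
turn units [ 0.    0.   -3.41]
[[-0.909  0.417  0.   ]
 [ 0.417  0.909  0.   ]
 [-0.     0.    -1.   ]]
```

Request:
drive_tool([
  [[-0.5,-0.3,0],[0,0,0]],
  [[-1,-0.6,0],[0,0,0]],
  [[-1,-0.6,0],[0,0,0]],
  [[-1,-0.6,0],[0,0,0]],
  [[-1,-0.6,0],[0,0,0]],
], jaw=1)

```text
t: 1.72
eef_pos: [349.9, 437.0, 214.7]
tcp_rot: [3.141, 0.0, 2.712]
ft_force: [0.5, 0.8, 0.4]
opening: 1.001
```

Request:
drive_tool([
  [[-1,-0.6,0],[0,0,0]],
  [[-1,-0.6,0],[0,0,0]],
  [[-1,-0.6,0],[0,0,0]],
  [[-1,-0.6,0],[0,0,0]],
  [[-1,-0.6,0],[0,0,0]],
])

```text
t: 2.13
eef_pos: [449.0, 292.5, 214.8]
tcp_rot: [3.141, 0.0, 2.712]
ft_force: [-0.0, 1.2, 0.9]
opening: 1.002
```

Request:
drive_tool([
  [[-1,-0.5,0],[0,0,0]],
  [[-1,-0.5,0],[0,0,0]],
  [[-1,-0.5,0],[0,0,0]],
  [[0,0,0],[0,0,-0.9]],
  [[0,0,0],[0,0,-0.9]],
])

```text
t: 2.55
eef_pos: [512.4, 213.9, 214.5]
tcp_rot: [3.142, 0.0, 2.856]
ft_force: [-0.1, 0.1, -0.7]
opening: 1.0
```

```bash
python3 - <<'E'
from h import *
togo((500,-100,204),171); togo((404.5,-208.3,150))
E
```

```text
t 2.55 p [512.4 213.9 214.5] rpy [180.     0.   163.63] F [-0.1  0.1 -0.7] op 1.0
shift units [ -2.55 -10.16   0.35]
turn units [ 0.    0.   -1.61]
t 2.55 p [512.4 213.9 214.5] rpy [180.     0.   163.63] F [-0.1  0.1 -0.7] op 1.0
shift units [ -0.52 -14.52   2.15]
```

Request:
drive_tool([
  [[0,0,0],[0,0,-0.8]],
  [[0,0,0],[0,0,-0.8]],
  [[0.1,-1,0],[0,0,0]],
  [[0.1,-1,0],[0,0,0]],
  [[0.1,-1,0],[0,0,0]],
])

```text
t: 2.97
eef_pos: [487.7, 127.4, 214.5]
tcp_rot: [3.142, -0.0, 2.985]
ft_force: [0.7, -0.7, -0.6]
opening: 1.0
```

Request:
drive_tool([
  [[0.1,-1,0],[0,0,0]],
  [[0.1,-1,0],[0,0,0]],
  [[0.1,-1,0],[0,0,0]],
  [[0.1,-1,0],[0,0,0]],
  [[0.1,-1,0],[0,0,0]],
])

```text
t: 3.38
eef_pos: [449.3, -18.9, 214.8]
tcp_rot: [3.142, 0.0, 2.984]
ft_force: [1.1, -0.1, 0.5]
opening: 1.0
```

Request:
drive_tool([
  [[0.1,-1,0],[0,0,0]],
  [[0.1,-1,0],[0,0,0]],
  [[0.1,-1,0],[0,0,0]],
  [[0.1,-1,0],[0,0,0]],
  [[0.1,-0.5,0],[0,0,0]],
])

```text
t: 3.8
eef_pos: [413.3, -151.1, 214.8]
tcp_rot: [-3.141, 0.001, 2.983]
ft_force: [-0.1, 0.9, 0.0]
opening: 1.001
```

Request:
drive_tool([
  [[0,-0.5,0],[0,0,0]],
  [[0,0,0],[0,0,0]],
  [[0,0,0],[0,0,0]],
])

```text
t: 4.05
eef_pos: [411.4, -163.8, 214.7]
tcp_rot: [3.141, 0.0, 2.982]
ft_force: [0.0, 0.8, 0.8]
opening: 0.997
```

```bash
python3 - <<'E'
from h import *
togo((404.5,-208.3,150),171)
d=cam("wrist","w2.png"); 
for k in ["handle_a","dish_centre","ball_center"]: print([(x["point"].round(1) if hasattr(x["point"],"round") else x["point"],round(x["score"],2)) for x in env.tip_of(k,d)])
E
```

```text
t 4.05 p [ 411.4 -163.8  214.7] rpy [1.7999e+02 1.0000e-02 1.7086e+02] F [0.  0.8 0.8] op 0.997
shift units [-0.01 -1.5   2.15]
turn units [ 0.    0.   -0.03]
[([405.7, -206.6, 65.8], 0.83), ([433.5, -6.5, 62.5], 0.81)]
[([420.9, -107.6, 7.1], 0.73)]
[([366.4, 85.3, 19.3], 0.9), ([602.9, -231.7, 26.0], 0.86), ([423.8, -107.4, 21.4], 0.74), ([220.2, -292.6, 24.0], 0.59)]
```

View pics/w2.png

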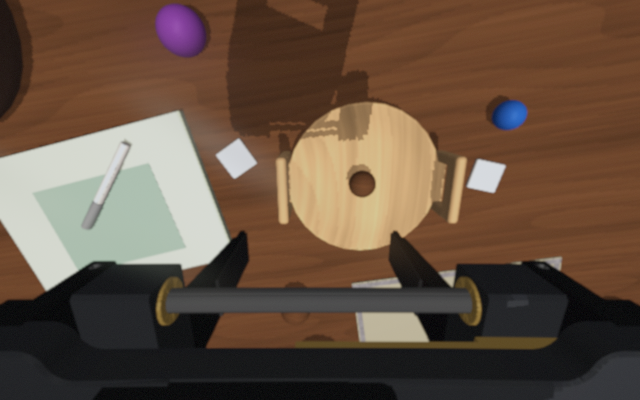

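Request:
drive_tool([
  [[0,-0.8,0],[0,0,0]],
  [[0,-0.7,0],[0,0,0]],
  [[0,0,1],[0,0,0]],
  [[0,0,1],[0,0,0]],
  [[0,0,0.2],[0,0,0]],
])

```text
t: 4.67
eef_pos: [403.3, -206.6, 145.6]
tcp_rot: [3.139, -0.004, 2.984]
ft_force: [0.6, 0.1, -0.1]
opening: 1.004
```

Request:
drive_tool([
  [[0,0,0],[0,0,0]],
])

```text
t: 4.75
eef_pos: [404.0, -207.0, 147.5]
tcp_rot: [3.14, -0.003, 2.985]
ft_force: [0.7, -0.1, 0.8]
opening: 0.998
```

```bash
python3 - <<'E'
from h import *
togo((405,-207.8,44),171.3)
d=cam("wrist","w3.png"); 
for k in ["handle_a","dish_centre","ball_center"]: print([(x["point"].round(1) if hasattr(x["point"],"round") else x["point"],round(x["score"],2)) for x in env.tip_of(k,d)])
p=pose()[0]
print(proj(d,[[405,-207.8,76],[405-39.5,-207.8+6,76],[405+39.5,-207.8-6,76]]))
E
```

```text
t 4.75 p [ 404.  -207.   147.5] rpy [179.9   -0.19 171.  ] F [ 0.7 -0.1  0.8] op 0.998
shift units [-0.05 -0.03  3.45]
turn units [ 0.02 -0.04 -0.06]
[([432.5, -6.8, 59.4], 0.7), ([405.5, -206.9, 64.7], 0.61)]
[([422.0, -106.8, 5.8], 0.73)]
[([366.0, 84.4, 20.5], 0.85), ([423.9, -109.2, 28.3], 0.78), ([222.1, -290.0, 23.5], 0.73), ([369.7, -273.6, -0.6], 0.64), ([601.0, -235.5, 25.8], 0.6), ([443.0, 62.0, 3.2], 0.43)]
[[318.40520607 213.08078248]
 [318.13605309 170.12198939]
 [318.65066234 252.26553632]]
```

View pics/w3.png

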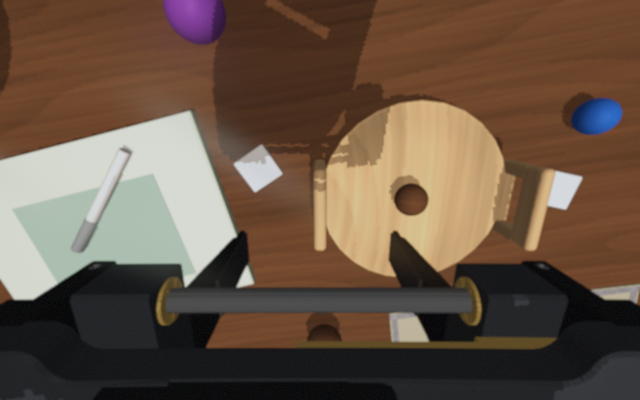

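Request:
drive_tool([
  [[0,0.03,0.6],[0,0,0]],
  [[0,0,0.8],[0,0,0]],
  [[0,0,0.8],[0,0,0]],
  [[0,0,0.7],[0,0,0]],
  [[0,0,0.4],[0,0,0]],
])

```text
t: 5.37
eef_pos: [404.8, -206.9, 49.0]
tcp_rot: [-3.142, 0.0, 2.984]
ft_force: [-0.2, 0.2, 0.0]
opening: 1.0
```

Request:
drive_tool([
  [[0,0,0.1],[0,0,0]],
  [[0,0,0],[0,0,0]],
])

```text
t: 5.53
eef_pos: [404.9, -207.0, 46.9]
tcp_rot: [3.142, 0.0, 2.984]
ft_force: [-0.0, 0.2, 1.2]
opening: 1.003
```

```bash
python3 - <<'E'
from h import *
togo((405,-206.8,44),171.3)
d=cam("wrist","w4.png"); cam("side","s4.png")
E
```

```text
t 5.53 p [ 404.9 -207.    46.9] rpy [180.     0.   170.97] F [-0.   0.2  1.2] op 1.003
shift units [-0.    0.01  0.1 ]
turn units [ 0.    0.   -0.07]
```

View pics/w4.png

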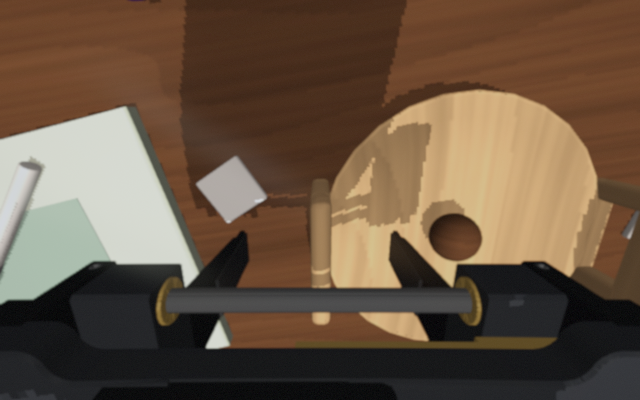

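View pics/s4.png

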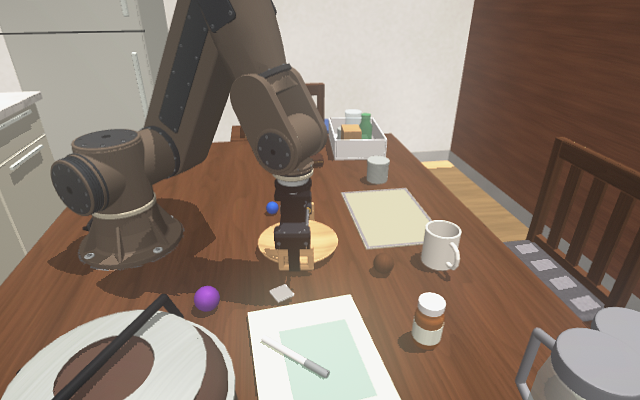

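Request:
drive_tool([
  [[0,0.02,0.1],[0,0,-0.06]],
  [[0,0,0],[0,0,0]],
  [[0,0,0],[0,0,0]],
  [[0,0,0],[0,0,0]],
  [[0,0,0],[0,0,0]],
], jaw=-0.6)

```text
t: 6.05
eef_pos: [404.8, -206.5, 43.9]
tcp_rot: [-3.141, 0.0, 2.989]
ft_force: [-0.4, -0.0, -0.0]
opening: 0.707
```

```bash
python3 - <<'E'
from h import *
togo((405,-206.8,44),171.3)
d=cam("wrist","w5.png")
E
```

```text
t 6.05 p [ 404.8 -206.5   43.9] rpy [-1.7999e+02  2.0000e-02  1.7124e+02] F [-0.4 -0.  -0. ] op 0.707
shift units [-0.01 -0.01 -0.  ]
turn units [-0.    0.01 -0.01]
```

View pics/w5.png

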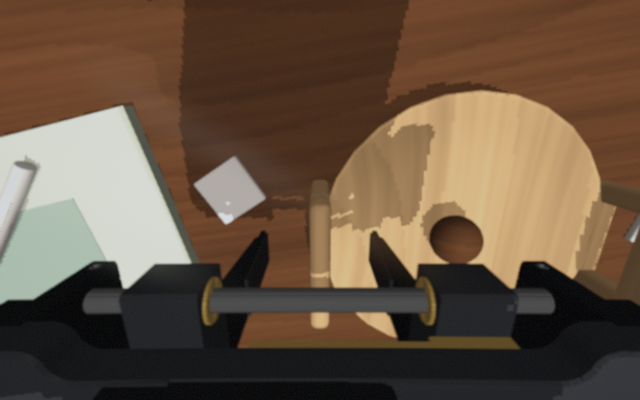

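Request:
drive_tool([
  [[0,0,0],[0,0,0]],
  [[0,0,0],[0,0,0]],
  [[0,0,0],[0,0,0]],
  [[0,0,0],[0,0,0]],
  [[0,0,0],[0,0,0]],
])

```text
t: 6.52
eef_pos: [404.7, -206.4, 43.6]
tcp_rot: [3.142, 0.0, 2.989]
ft_force: [-0.3, -0.5, -0.8]
opening: 0.315
```

Request:
drive_tool([
  [[0,0,0],[0,0,0]],
  [[0,0,0],[0,0,0]],
  [[0,0,0],[0,0,0]],
  [[0,0,0],[0,0,0]],
  [[0,0,0],[0,0,0]],
])

```text
t: 6.93
eef_pos: [404.7, -206.4, 43.6]
tcp_rot: [3.142, 0.0, 2.989]
ft_force: [0.1, -0.1, 0.7]
opening: 0.205
```

```bash
python3 - <<'E'
from h import *
togo((405,-206.8,44),171.3)
d=cam("wrist","w6.png")
E
```

```text
t 6.93 p [ 404.7 -206.4   43.6] rpy [180.     0.   171.24] F [ 0.1 -0.1  0.7] op 0.205
shift units [-0.01 -0.01 -0.01]
turn units [ 0.    0.   -0.01]
```

View pics/w6.png

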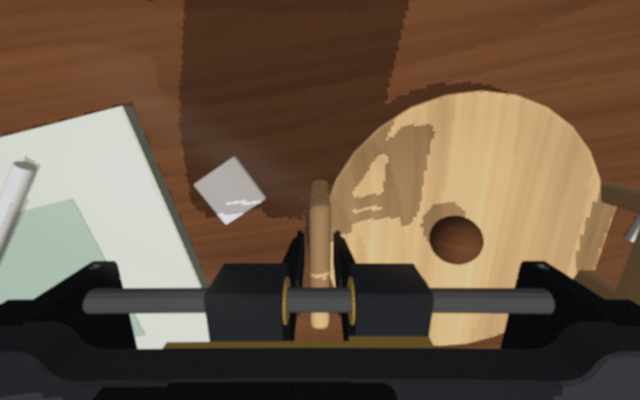

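Request:
drive_tool([
  [[0,0,0],[0,0,0]],
  [[0,0,0],[0,0,0]],
  [[0,0,0],[0,0,0]],
], jaw=-0.7)

```text
t: 7.23
eef_pos: [404.7, -206.4, 43.6]
tcp_rot: [3.141, 0.0, 2.989]
ft_force: [-0.0, -0.4, -0.1]
opening: 0.153
```

Request:
drive_tool([
  [[0,0,0],[0,0,0]],
  [[0,0,0],[0,0,0]],
  [[0,0,0],[0,0,0]],
  [[0,0,0],[0,0,0]],
], jaw=-0.78)

```text
t: 7.57
eef_pos: [404.7, -206.4, 43.6]
tcp_rot: [3.141, 0.0, 2.988]
ft_force: [1.0, 1.1, -0.2]
opening: 0.123
```

Request:
drive_tool([
  [[0,0,0],[0,0,0]],
  [[0,0,0],[0,0,0]],
  [[0,0,0],[0,0,0]],
  [[0,0,0],[0,0,0]],
], jaw=-1)

```text
t: 7.9
eef_pos: [404.7, -206.4, 43.6]
tcp_rot: [3.142, 0.0, 2.989]
ft_force: [0.0, 1.6, -0.7]
opening: 0.125
```

```bash
python3 - <<'E'
from h import *
togo((405,-206.8,44),171.3)
d=cam("wrist","w7.png");cam("top","t7.png")
E
```

```text
t 7.9 p [ 404.7 -206.4   43.6] rpy [179.99   0.   171.23] F [ 0.   1.6 -0.7] op 0.125
shift units [-0.01 -0.01 -0.01]
turn units [ 0.    0.   -0.01]
```

View pics/w7.png

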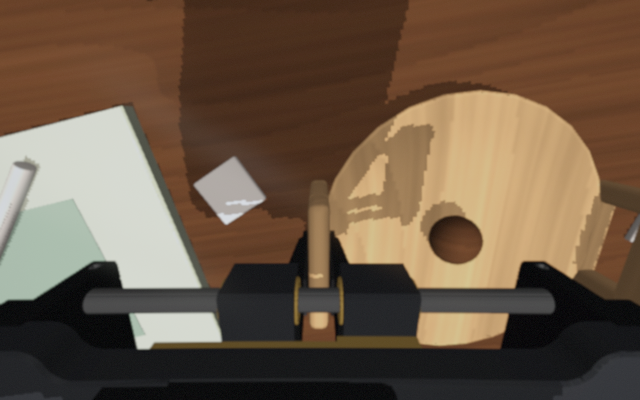

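Gripped at 12 mm opening. The bar is between the pads at (318,255), and the ball is still in the middle at (456,240). Lifting slowly.

Request:
drive_tool([
  [[0,0,-0.03],[0,0,0]],
  [[0,0,-0.05],[0,0,0]],
  [[0,0,-0.07],[0,0,0]],
  [[0,0,-0.07],[0,0,0]],
  [[0,0,-0.05],[0,0,0]],
])

```text
t: 8.42
eef_pos: [404.7, -206.5, 52.0]
tcp_rot: [-3.142, 0.0, 2.989]
ft_force: [0.5, -0.2, -2.3]
opening: 0.125
```

```bash
cat > look.py <<'E'
from h import *
import sys
togo((405,-206.8,144),171.3); print(env.state()["moment"])
n=sys.argv[1]
d=cam("wrist");s=cam("side")
a=d["pixels"][80:360,180:640]; cv2.imwrite(f"pics/L{n}.png",np.vstack([cv2.resize(a,(460,280)),cv2.resize(s["pixels"][150:320,180:460],(460,280),interpolation=cv2.INTER_CUBIC)]))
E
python3 look.py 1
```

```text
t 8.42 p [ 404.7 -206.5   52. ] rpy [-1.8000e+02  1.0000e-02  1.7124e+02] F [ 0.5 -0.2 -2.3] op 0.125
shift units [-0.01 -0.01 -3.07]
turn units [-0.    0.   -0.01]
[-0.22729138  0.04902385 -0.02014736]
```

View pics/L1.png

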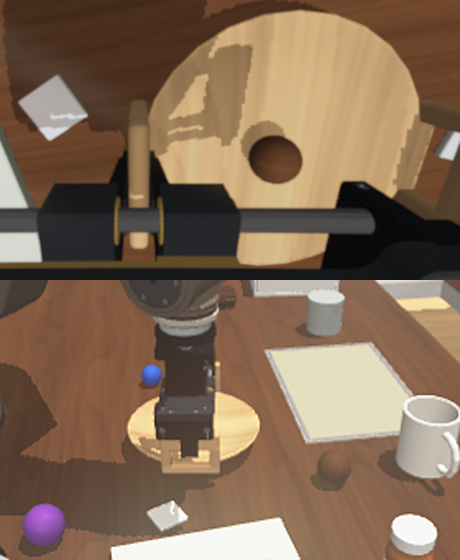

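Request:
drive_tool([
  [[0,0,-0.06],[0,0,0]],
  [[0,0,-0.09],[0,0,0]],
  [[0,0,-0.12],[0,0,0]],
  [[0,0,-0.16],[0,0,0]],
  [[0,0,-0.2],[0,0,0]],
])

```text
t: 8.93
eef_pos: [404.6, -206.3, 71.0]
tcp_rot: [3.141, -0.0, 2.989]
ft_force: [0.5, 1.1, -2.6]
opening: 0.123
```

Request:
drive_tool([
  [[0,0,-0.22],[0,0,0]],
  [[0,0,-0.22],[0,0,0]],
  [[0,0,-0.22],[0,0,0]],
  [[0,0,-0.22],[0,0,0]],
  [[0,0,-0.22],[0,0,0]],
])

```text
t: 9.35
eef_pos: [404.7, -206.4, 104.4]
tcp_rot: [-3.142, 0.0, 2.989]
ft_force: [0.3, -0.5, -1.7]
opening: 0.125
```

Request:
drive_tool([
  [[0,0,-0.22],[0,0,0]],
  [[0,0,-0.22],[0,0,0]],
  [[0,0,-0.2],[0,0,0]],
  [[0,0,-0.18],[0,0,0]],
  [[0,0,-0.15],[0,0,0]],
])

```text
t: 9.77
eef_pos: [404.7, -206.4, 133.3]
tcp_rot: [-3.142, 0.0, 2.989]
ft_force: [-0.4, 0.1, -2.3]
opening: 0.123
```

Request:
drive_tool([
  [[0,0,-0.12],[0,0,0]],
  [[0,0,-0.09],[0,0,0]],
  [[0,0,-0.06],[0,0,0]],
  [[0,0,-0.03],[0,0,0]],
  [[0,0,0],[0,0,0]],
])

```text
t: 10.18
eef_pos: [404.7, -206.4, 141.7]
tcp_rot: [3.142, 0.0, 2.989]
ft_force: [0.6, 0.5, -2.6]
opening: 0.123
```

```bash
python3 look.py 2
```

```text
t 10.18 p [ 404.7 -206.4  141.7] rpy [179.99   0.   171.23] F [ 0.6  0.5 -2.6] op 0.123
shift units [-0.01 -0.01 -0.08]
turn units [ 0.    0.   -0.01]
[-0.27593394  0.05002506  0.00441941]
```

View pics/L2.png

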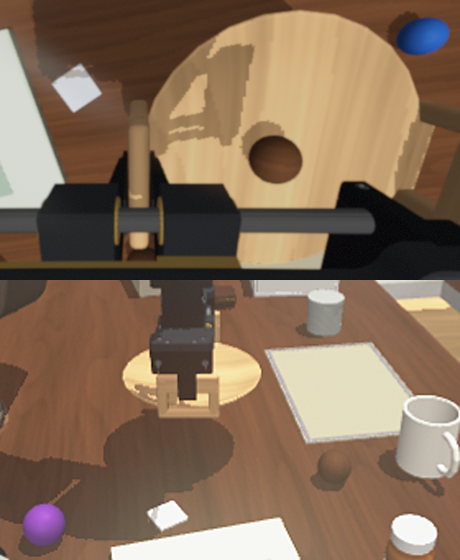

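```bash
python3 - <<'E'
from h import *
p,R,s=pose()
p1=np.array([597,18.5]); th=np.radians(89.5)-s["tcp_rot"][2]
Rm=np.array([[np.cos(th),-np.sin(th)],[np.sin(th),np.cos(th)]])
c=np.linalg.solve(np.eye(2)-Rm,p1-Rm@p[:2]); print("pole",c,"th",np.degrees(th))
def total(N):
    d=th/N; r=np.array([[np.cos(d),-np.sin(d)],[np.sin(d),np.cos(d)]])
    q=c+r@(p[:2]-c); v=R.inv().apply([*(q-p[:2]),0])/30
    return v*N, -d/.08*N
print(total(45))
E
```

```text
pole [ 630.73305215 -205.12237562] th -81.73518409433532
(array([1.52820398e+00, 1.06443134e+01, 2.97280322e-03]), np.float64(17.831850964623136))
```

Request:
drive_tool([
  [[0.005,0.032,0],[0,0,0.054]],
  [[0.009,0.064,0],[0,0,0.107]],
  [[0.014,0.096,0],[0,0,0.16]],
  [[0.018,0.128,0],[0,0,0.214]],
  [[0.023,0.16,0],[0,0,0.268]],
])

```text
t: 10.7
eef_pos: [405.1, -191.5, 141.6]
tcp_rot: [3.141, -0.0, 2.922]
ft_force: [-0.4, 0.4, -2.9]
opening: 0.128
```

Request:
drive_tool([
  [[0.028,0.192,0],[0,0,0.321]],
  [[0.032,0.224,0],[0,0,0.375]],
  [[0.037,0.255,0],[0,0,0.428]],
  [[0.037,0.255,0],[0,0,0.428]],
  [[0.037,0.255,0],[0,0,0.428]],
])

```text
t: 11.12
eef_pos: [409.9, -155.7, 141.7]
tcp_rot: [3.141, -0.0, 2.763]
ft_force: [0.7, -0.5, -3.4]
opening: 0.124
```

```bash
python3 - <<'E'
from h import *
togo((597,18.5,142),89.5); d=cam("wrist","w8.png")
E
```

```text
t 11.12 p [ 409.9 -155.7  141.7] rpy [ 1.7999e+02 -1.0000e-02  1.5832e+02] F [ 0.7 -0.5 -3.4] op 0.124
shift units [-3.65  7.7  -0.01]
turn units [-0.   -0.   15.02]
```

View pics/w8.png

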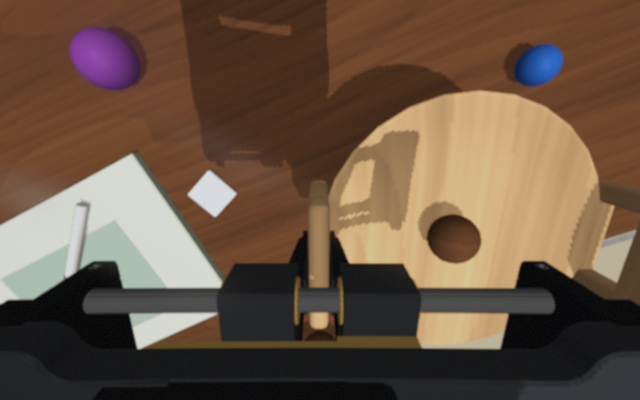

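Request:
drive_tool([
  [[0.028,0.192,0],[0,0,0.321]],
  [[0.037,0.255,0],[0,0,0.428]],
  [[0.037,0.255,0],[0,0,0.428]],
  [[0.037,0.255,0],[0,0,0.428]],
  [[0.037,0.255,0],[0,0,0.428]],
])

```text
t: 11.58
eef_pos: [420.7, -120.9, 141.7]
tcp_rot: [3.142, -0.0, 2.602]
ft_force: [0.9, -0.8, -2.5]
opening: 0.125
```

Request:
drive_tool([
  [[0.037,0.255,0],[0,0,0.428]],
  [[0.037,0.255,0],[0,0,0.428]],
  [[0.037,0.255,0],[0,0,0.428]],
  [[0.037,0.255,0],[0,0,0.428]],
  [[0.037,0.255,0],[0,0,0.428]],
])

```text
t: 12.0
eef_pos: [437.9, -86.3, 141.7]
tcp_rot: [-3.142, -0.0, 2.431]
ft_force: [-0.4, -0.9, -3.0]
opening: 0.123
```

Request:
drive_tool([
  [[0.037,0.255,0],[0,0,0.428]],
  [[0.037,0.255,0],[0,0,0.428]],
  [[0.037,0.255,0],[0,0,0.428]],
  [[0.037,0.255,0],[0,0,0.428]],
  [[0.037,0.255,0],[0,0,0.428]],
])

```text
t: 12.42
eef_pos: [460.8, -55.2, 141.6]
tcp_rot: [-3.141, -0.001, 2.259]
ft_force: [0.4, -0.3, -1.7]
opening: 0.125
```

Request:
drive_tool([
  [[0.037,0.255,0],[0,0,0.428]],
  [[0.037,0.255,0],[0,0,0.428]],
  [[0.037,0.255,0],[0,0,0.428]],
  [[0.037,0.255,0],[0,0,0.428]],
  [[0.037,0.255,0],[0,0,0.428]],
])

```text
t: 12.83
eef_pos: [488.6, -28.5, 141.6]
tcp_rot: [-3.141, -0.001, 2.088]
ft_force: [0.5, 0.8, -2.3]
opening: 0.124
```

```bash
python3 - <<'E'
from h import *
togo((597,18.5,142),89.5); d=cam("wrist","w9.png")
E
```

```text
t 12.83 p [488.6 -28.5 141.6] rpy [-1.7997e+02 -3.0000e-02  1.1965e+02] F [ 0.5  0.8 -2.3] op 0.124
shift units [-0.43  3.91 -0.02]
turn units [-0.01 -0.01  6.58]
```

View pics/w9.png

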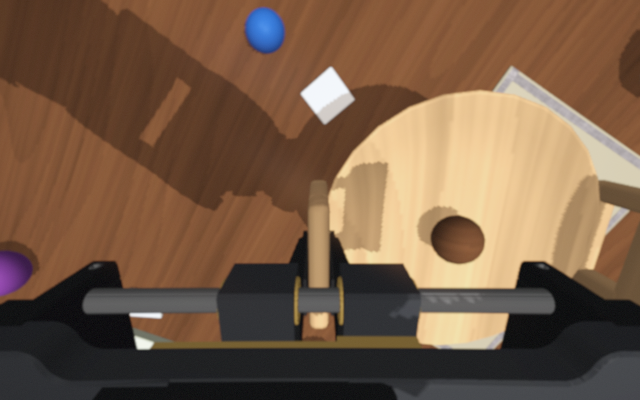

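Request:
drive_tool([
  [[0.03,0.2,0],[0,0,0.34]],
  [[0.037,0.255,0],[0,0,0.428]],
  [[0.037,0.255,0],[0,0,0.428]],
  [[0.037,0.255,0],[0,0,0.428]],
  [[0.037,0.255,0],[0,0,0.428]],
])

```text
t: 13.3
eef_pos: [519.0, -8.0, 141.6]
tcp_rot: [-3.141, -0.0, 1.925]
ft_force: [0.6, 1.2, -2.4]
opening: 0.126
```

Request:
drive_tool([
  [[0.037,0.255,0],[0,0,0.428]],
  [[0.037,0.255,0],[0,0,0.428]],
  [[0.037,0.255,0],[0,0,0.428]],
  [[0.037,0.255,0],[0,0,0.428]],
  [[0.037,0.255,0],[0,0,0.428]],
])

```text
t: 13.72
eef_pos: [554.1, 8.1, 141.5]
tcp_rot: [-3.141, -0.0, 1.754]
ft_force: [-0.2, -0.2, -2.7]
opening: 0.126
```

Request:
drive_tool([
  [[0.037,0.255,0],[0,0,0.428]],
  [[0.032,0.224,0],[0,0,0.375]],
  [[0.028,0.192,0],[0,0,0.321]],
  [[0.023,0.16,0],[0,0,0.268]],
  [[0.018,0.128,0],[0,0,0.214]],
])

```text
t: 14.13
eef_pos: [582.2, 15.9, 141.5]
tcp_rot: [-3.141, -0.0, 1.625]
ft_force: [-0.5, -0.2, -1.7]
opening: 0.122
```

Request:
drive_tool([
  [[0.014,0.096,0],[0,0,0.16]],
  [[0.009,0.064,0],[0,0,0.107]],
  [[0.005,0.032,0],[0,0,0.054]],
  [[0,0,0],[0,0,0]],
  [[0,0,0],[0,0,0]],
])

```text
t: 14.55
eef_pos: [587.8, 17.0, 141.7]
tcp_rot: [-3.141, -0.0, 1.6]
ft_force: [0.1, -0.6, -2.2]
opening: 0.125
```

```bash
python3 - <<'E'
from h import *
togo((597,18.5,142),89.5); d=cam("wrist","w10.png");cam("top","t10.png");cam("side","s10.png")
E
```

```text
t 14.55 p [587.8  17.  141.7] rpy [-179.99   -0.     91.7 ] F [ 0.1 -0.6 -2.2] op 0.125
shift units [ 0.04  0.31 -0.01]
turn units [-0.   -0.    0.48]
```

View pics/w10.png

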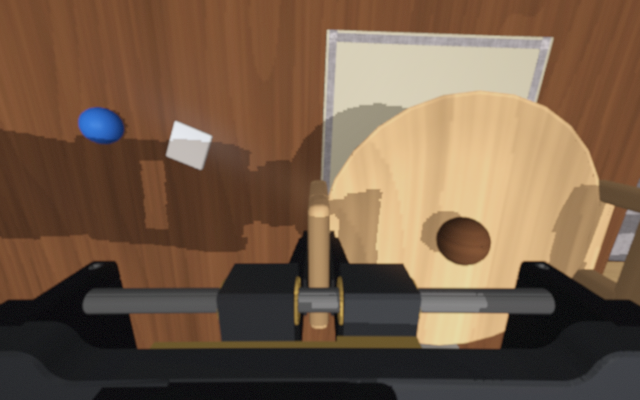

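View pics/t10.png

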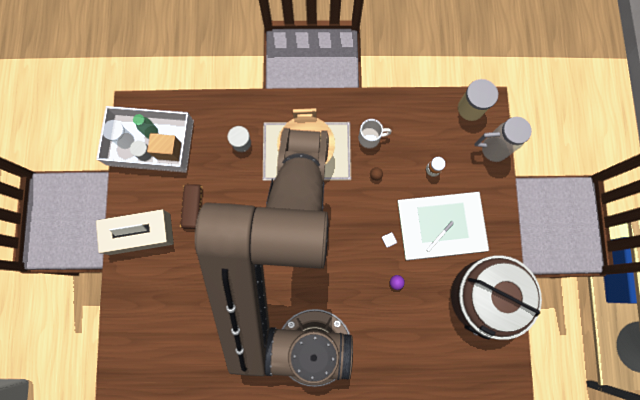

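View pics/s10.png

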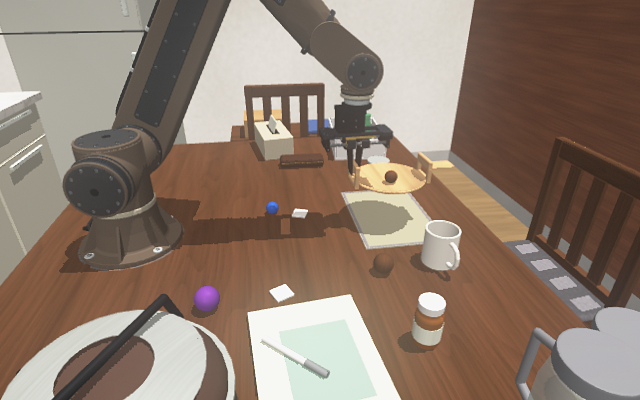

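Request:
drive_tool([
  [[0.005,0.03,0],[0,0,0.05]],
  [[0.01,0.07,0],[0,0,0.11]],
  [[0.01,0.09,0],[0,0,0.14]],
  [[0.01,0.07,0],[0,0,0.11]],
  [[0.005,0.04,0],[0,0,0.06]],
])

```text
t: 15.12
eef_pos: [597.4, 18.4, 141.7]
tcp_rot: [3.141, -0.0, 1.562]
ft_force: [-0.4, 0.9, -2.9]
opening: 0.125
```

Request:
drive_tool([
  [[0,0,0],[0,0,0]],
  [[0,0,0],[0,0,0]],
  [[0,0,0],[0,0,0]],
  [[0,0,0],[0,0,0]],
  [[0,0,0],[0,0,0]],
])

```text
t: 15.53
eef_pos: [596.9, 18.3, 141.8]
tcp_rot: [3.142, -0.0, 1.563]
ft_force: [-0.3, 0.4, -2.6]
opening: 0.124
```

Request:
drive_tool([
  [[0,0,0],[0,0,0]],
  [[0,0,0],[0,0,0]],
  [[0,0,0],[0,0,0]],
  [[0,0,0],[0,0,0]],
  [[0,0,0],[0,0,0]],
])

```text
t: 15.95
eef_pos: [596.9, 18.3, 141.7]
tcp_rot: [3.142, -0.0, 1.563]
ft_force: [-0.1, -0.7, -2.3]
opening: 0.126
```

```bash
python3 - <<'E'
from h import *
np.set_printoptions(precision=1,suppress=True)
togo((597,18.5,142),89.5); 
for n in ["side","top","wrist"]:
    d=cam(n,n+"11.png")
    for k in ["handle_a","dish_centre","ball_center","mat","mug","tea_tin"]: print(n,k,[(np.round(x["point"],1),round(x["score"],2)) for x in env.tip_of(k,d)])
    if n=="side": print(proj(d,[[597,18,162],[597,18,174],[698,18,106],[799,17,174]]))
im=cv2.imread("pics/side11.png")[140:250,320:460]
cv2.imwrite("pics/sidec11.png",cv2.resize(im,None,fx=5,fy=5,interpolation=cv2.INTER_CUBIC))
E
```

```text
t 15.95 p [596.9  18.3 141.7] rpy [180.   -0.   89.5] F [-0.1 -0.7 -2.3] op 0.126
shift units [ 0.  0. -0.]
turn units [ 0. -0.  0.]
side handle_a [(array([597. ,  15.2, 159.4]), 0.85), (array([805.5,  13.4, 163.1]), 0.76)]
side dish_centre [(array([696.2,  16.6, 102.5]), 0.97), (array([ 372.3, -451.7,    8.1]), 0.4)]
side ball_center [(array([706. ,  16.5, 123.4]), 0.62), (array([ 217.5, -290.3,   24.6]), 0.62), (array([ 601.2, -231.5,   20.8]), 0.54), (array([367.5,  84.9,  20.4]), 0.49)]
side mat [(array([699.1,  20. ,  -2. ]), 0.59)]
side mug []
side tea_tin []
[[355.6 165.2]
 [355.8 161. ]
 [390.  181.6]
 [427.6 156.8]]
top handle_a [(array([798.5,  18.9, 162.5]), 0.65)]
top dish_centre []
top ball_center [(array([ 215.3, -288.2,   30.3]), 0.51), (array([ 600.4, -233.5,   23.9]), 0.48)]
top mat []
top mug [(array([ 751.9, -213.6,   -0. ]), 0.67)]
top tea_tin [(array([738.7, 260.2,  -3.1]), 0.92), (array([492.3, 432.1,   1.7]), 0.24)]
wrist handle_a [(array([598.7,  16.3, 165.1]), 0.67)]
wrist dish_centre [(array([697.3,  14.6, 105. ]), 0.72), (array([700.8,  10. , 117.6]), 0.36)]
wrist ball_center [(array([702.4,  13.4, 120.7]), 0.81), (array([366.6,  81. ,  18.4]), 0.65)]
wrist mat []
wrist mug [(array([ 743.9, -211.3,   -0.4]), 0.71)]
wrist tea_tin [(array([706.5,   9.6, 120.1]), 0.19)]
```

View pics/sidec11.png

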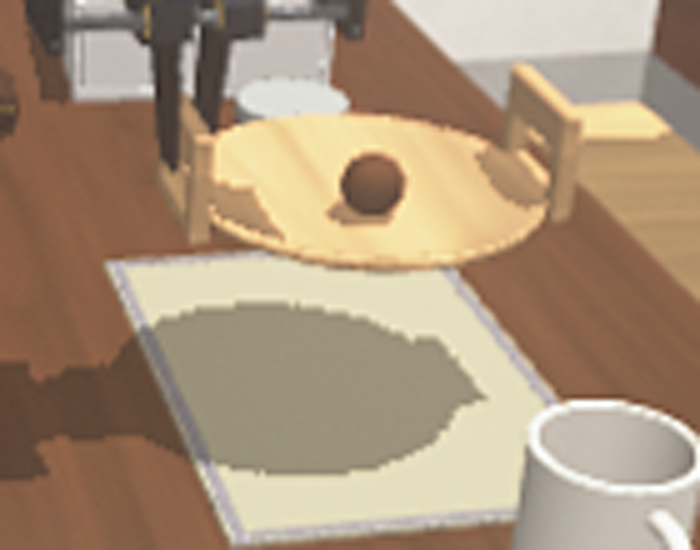

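View pics/wrist11.png

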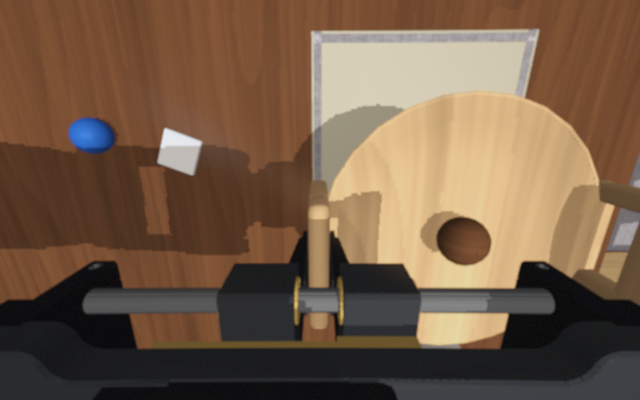

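```bash
python3 - <<'E'
from h import *
print(env.job_done()); print(env.state()["t"])
E
```

```text
the job is handed in; nothing more can be done
None
the job is handed in; nothing more can be done
```

The dish is held about 10 cm above the middle of the mat, with the free handle pointing at the lady's chair, and the job is handed in. No verdict was reported. The last clock reading before hand-in was about 16 s of the 48 s allowed.

I took the dish by the handle on the robot's right (−y side), lifted it about 98 mm straight up, and swung it 82° along a smooth arc to the mat.

Last checks before handing in:
- **Position:** the dish middle came out at about (697, 16) mm with its floor at about 105 mm. The mat middle is at about (698, 18) mm.
- **Direction:** the gripper yaw is 89.5°, so the free handle points along the mat's +x to within about 1°.
- **Level:** the far handle's top shows within 2 pixels of where a level dish would put it, so the tilt is about 1° or less.
- **Grip and stillness:** the gripper opening is steady at 12 mm (the bar's thickness), and the load of about 2.5 N and the tool position were unchanged over the last second.
- **Ball:** it settled 5 to 10 mm from the middle towards the chair, where the limit is 22 mm. The side and wrist cameras disagree by a few millimetres. It sat at the same pixel, (464, 241), in two wrist pictures 1.4 s apart.
- **Bystanders:** the mug and tea tin were re-measured at their starting places within the measuring error. I did not re-measure the other six, but the arm passed well above them and nothing looked moved.

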